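Nest the food tubs and snap the tuck-in lid shut

ROBOT

A 6-joint arm with a two-finger parallel gripper is mounted at the origin on a cart in front of the work surface, level with it; the furniture and walls round the work are solid. World frame = base frame: x ahead of the robot, y to its left, z up, the work surface at z = 0. Lengths are in m, angles in rad, forces in N, time in s.
With the tool pointing down it reaches from about 0.225 to 0.875 m from the base axis. Payload 3.4 kg.
Tool frame: the origin (TCP) lies midway between the tips of the shut fingers; the grasp point (between the pads) lies 19 mm behind it (pinch_z is the distance from the TCP to the grasp point, in m); z points along the fingers, y is the line along which they close (so a half turn about z gives the same grasp; the last joint's range is limited). The gripper opens to 85 mm and grips with 20 to 120 N. Pads are 22 mm wide; open, the fingers measure 114 mm over their backs; the gripper's body (76 mm by 85 mm) begins 54 mm behind the grasp point. The pads swing forward as they close: fully open they stand 13 mm farther back than shut.
Start: joints at [0.985, 0.276, 1.505, -0, 1.361, -0.121], TCP at [0.258, 0.514, 0.231] pointing down, gripper open.
Joint ranges: [-2.89, 2.89], [-0.75, 2.08], [0.22, 2.7], [-1.18, 4.32], [0.11, 2.71], [-2.7, 2.7]. Speed limits (rad/s): [2.57, 2.57, 3.14, 3.14, 3.14, 3.14].

INTERFACE

Orientations are given as a unit quaternion [w, x, y, z].
In Python, from rig import get_state, get_image, sign_off, pinch_z gives the robot as it stands.
- The arm moves only by the tool send_rows, never from a script. Its argument "steps" is one flat list of numbers, 5 for each row, row after row: the gripper's target within -1 to 1 (fully open at 1, half-way at 0, shut at -1), then the shift along the tool's x, y, z in cm, then the turn about the tool's z in degrees. In form: [gripper, x, y, z, roll, gripper, x, y, z, roll, ...]. A call has 1 to 12 rows; each row shifts and turns the commanded pose from where the row before left it, along the tool's axes as they then stand; what a row does not reach is not made up. A row lasts 1/10 s, in which the tool goes at most 50 mm and 8.59 degrees, less where a joint would pass 70% of its speed; a pose out of reach is approached as far as the arm can. A call is refused whole if a number of a shift passes 5 or a number of a turn 8.59, either way. A call with a gripper value outside its range is refused whole. The fingers move at their own pace and stop on an object; "newtons" is the grip in N (left out, the last holds). Time passes only in rows, so rows that do not move let the fingers close. It gives the time, the measured TCP pose, the force, the opening and the grip force at its end, in the units of the state.
- get_state(): the state, without advancing time (a new reading comes with each control period).
- get_image(name): name is "side" or "top" or "wrist"; returns a dict with "color" (480x640x3 uint8, red, green, blue), "mtx" (3x3 intrinsics, pixels), "T" (4x4, takes a point from camera to world coordinates); the wrist camera has in their place "mount" (4x4, takes a point from camera to tool coordinates, whose origin is the TCP and whose axes are the flange's). Camera axes: x right, y down, z forward; pixel columns grow to the right and rows downward; lengths in m; the calibration is good to about 2 mm. A picture is of the moment at which its call begins: read the wrist's pose just before it. There is no depth.
- sign_off(): hands the job in; it is judged then, once.
The state is a dict: "clock": time; "qpos": joint angles; "qd": joint speeds; "effort": joint torques, N m; "position": TCP position; "ee_rot": TCP orientation; "contact_force": force on the tool from outside, world axes, zero at the start; "moment": the same for the moment, N m; "width": finger opening in m; "gripper_force": force on a finger pad.
Only numpy, scipy, OpenCV 4.12 (cv2) and the standard library are available. Lean on these libraries where they do the work, as an engineer would, in place of code of your own. Each camera call takes 0.05 s, during which the arm holds its last target. There are 200 camera calls.

TASK

Put the food tubs away nested: stand the small open tub upright inside the large open one, then close the large tub with its lid. The lid goes on at a slant: tuck its fixed lip under the rim at one end first, lay it down, then press the other end, the one with the thumb tab, until it clicks and the lid lies flat all round. Press firmly but do not force it, leave the closed tub on the worktop, and do not disturb the mug and the jar.

Things in the scene. Friction and masses are not known exactly. Their poses are not given: they have to be found in the camera images.
- large_tub_center (a point): Large open food tub, pale grey plastic, 102 (x) x 150 (y) x 60 mm tall over its rim bead; this point is its centre, 30 mm above its foot; z up. Floor 3 mm; inside 86 x 134 mm. The rim is a round bead 5 mm thick standing 5 mm out from the walls all round, its top at +30 mm. Same at both ends (+y, -y): the lid fits either way round. Loose, 0.3 kg.
- small_tub_center (a point): Small open food tub, pale grey plastic, 72 (x) x 58 (y) x 38 mm tall, walls 3 mm; this point is its centre, 19 mm above its foot; z up. Loose, about 70 g. Grasp it across its 58 mm.
- lid_center (a point): Loose lid, off-white plastic, 113 (x) x 158 (y) x 30 mm, long axis y, about 90 g. On its 5 mm plate stands a raised panel 58 (x) x 110 (y) x 12 mm, its grip. This point is the panel's centre, 24 mm above the skirt's lower edge: panel top +6, plate top -6, plate underside -11, skirt edge -24 mm. Fixed lip at -y, catch at +y. Skirt inside 107 x 152 mm. Closed, it lies 41 mm above the large tub's centre.
- lid_lip (a point): Lid's fixed lip, at its -y end: a rigid ridge 60 mm long along x, 4 mm thick, inside the skirt; this point is its axis, 73.2 mm from the lid's middle and 8.6 mm below the plate's underside. It cannot pass the rim (75 mm from the tub's middle) from straight above: with this end low (lid slanted about 0.2 rad) slide it in under the rim bead, then lay the lid down.
- lid_catch_end (a point): Where to press: on the lid's plate top at its +y end, 66 mm from the middle. Below it hangs the catch, a 62 mm wide springy tab with an inner bead and an outer thumb ledge 12 mm beyond the bead. With the lip tucked in, the lid rests with this end about 9 mm high on the rim; about 10 to 15 N here snaps it down. The plastic cracks if lid and tub are pressed together with over 60 N.
- mug: Bystander: pink mug, 73 mm wide without its handle, 88 mm tall, origin under its centre. Stays where it stands.
- peanut_jar: Bystander: glass jar with a dark screw cap, 68 mm wide, 100 mm tall, origin under its centre. Stays where it stands.

How it is judged:
On the way, in this order (a step that is already met when the one before it is completed fails the run):
1. the small tub stands upright on the floor of the large tub (horizontal distance between small_tub_center and large_tub_center below 0.05 m and z of small_tub_center in the frame of large_tub_center below -0.004 m and angle between small_tub_center's own z axis and vertical below 0.1 rad), for 0.2 s.
2. the lid's fixed lip is tucked under the large tub's rim (horizontal distance between lid_lip and large_tub_center below 0.0765 m and z of lid_lip in the frame of large_tub_center below 0.0255 m), for 0.2 s.
At the end, for the whole second after the job is handed in: The small tub stands upright in the large tub (centres within 50 mm, on the floor within 4 mm); the lid is snapped down flat at both ends (within 1.8 mm of its closed height, 5 mm sideways, 0.02 rad); the tub stands upright on the worktop; all at rest (all of step 1 and horizontal distance between lid_center and large_tub_center below 0.005 m and z of lid_center in the frame of large_tub_center between 0.038 and 0.0428 m and angle between the z axis of lid_center and the z axis of large_tub_center, either way round below 0.02 rad and angle between large_tub_center's own z axis and vertical below 0.05 rad and height (world z) of large_tub_center below 0.034 m and linear speed of each of lid, large_tub below 0.02 m/s); the robot touches nothing.
It fails at once if lid and tub pressed together with over 60 N (contact force between lid and large_tub above 60 N).
It fails at once if the large tub tipped over (angle between large_tub_center's own z axis and vertical above 0.35 rad).
It fails at once if the mug or the jar knocked aside (distance of any of mug, peanut_jar from where it was at the start of the episode above 0.03 m).
It also fails if it takes over 64 s, if anything falls off the work surface, if the arm or the gripper's body presses on something with over 40 N, if the wrist force passes 120 N, or if a joint passes its speed limit or range.

## Working session

There is one attempt and no reset: what is moved stays moved. The work goes in short steps, Python scripts to look and compute and a tool call to move; the robot and the scene stay as the last step left them, time stands still between calls to the robot, and variables do not carry over. Pictures are saved under pics/ and viewed, at most 10 in all, crops included, and the job is handed in when it is done.

Besides the shell and the picture viewer there is one more tool, called after "Call:" by a JSON object that holds its "name" and its "arguments". send_rows: Moves the arm, as the interface text tells. Its arguments: {"type":"object","properties":{"steps":{"type":"array"},"newtons":{"type":"number"}},"required":["steps"]}

```bash
mkdir -p pics; python3 - <<'E'
from rig import *
import cv2,numpy as np
s=get_state();print(s,pinch_z)
for n in("top","side"):
    i=get_image(n);cv2.imwrite(f"pics/{n}0.png",i["color"][:,:,::-1]);print(n,i["mtx"],i["T"])
i=get_image("wrist");print(i["mtx"],i["mount"])
E
```

```text
{'clock': 0.0, 'qpos': array([ 9.84999718e-01,  2.76603346e-01,  1.50614771e+00, -2.31467926e-05,
        1.36072560e+00, -1.21001822e-01]), 'qd': array([ 1.45329861e-03, -1.86270809e-05, -2.01217004e-03,  1.12891211e-03,
       -5.33504207e-04, -9.94616907e-04]), 'effort': array([-1.41139975e-03, -4.16771328e+01, -2.45802712e+01,  1.08637923e-04,
        1.06475534e-02,  1.21810018e-05]), 'position': array([0.25744695, 0.5135357 , 0.23042916]), 'ee_rot': array([-3.15399630e-04,  2.30308666e-01,  9.73117172e-01, -8.87705776e-04]), 'contact_force': array([ 0.1160872 ,  1.04209095, -0.47344894]), 'moment': array([-0.01227225,  0.02510595,  0.00980812]), 'gripper_force': 0.0, 'width': 0.08509032974902858} 0.0187
top [[455.50615662   0.         317.05280727]
 [  0.         455.50615662 241.42681096]
 [  0.           0.           1.        ]] [[ 0.0057629  -0.97603949  0.21751714  0.33806645]
 [-0.99997578 -0.00647395 -0.00255646  0.0414732 ]
 [ 0.0039034  -0.21749713 -0.97605315  0.94943127]
 [ 0.          0.          0.          1.        ]]
side [[616.51438775   0.         315.14665828]
 [  0.         616.51438775 244.44922629]
 [  0.           0.           1.        ]] [[ 0.90323243 -0.221241    0.36772762  0.11262506]
 [-0.42901342 -0.44374377  0.78679029 -0.88157446]
 [-0.01089343 -0.86841459 -0.49571911  0.64022337]
 [ 0.          0.          0.          1.        ]]
[[382.25575622   0.         318.94941547]
 [  0.         382.25575622 240.89708105]
 [  0.           0.           1.        ]] [[ 1.07034715e-03 -9.44526998e-01 -3.28432040e-01  8.41782739e-02]
 [ 9.99999414e-01  9.58547509e-04  5.02303372e-04  3.95808455e-04]
 [-1.59621382e-04 -3.28432386e-01  9.44527471e-01 -1.43268613e-01]
 [ 0.00000000e+00  0.00000000e+00  0.00000000e+00  1.00000000e+00]]
```

View pics/top0.png

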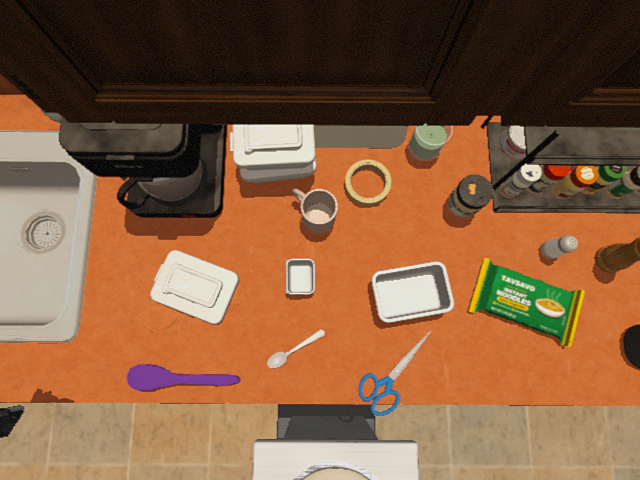

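View pics/side0.png

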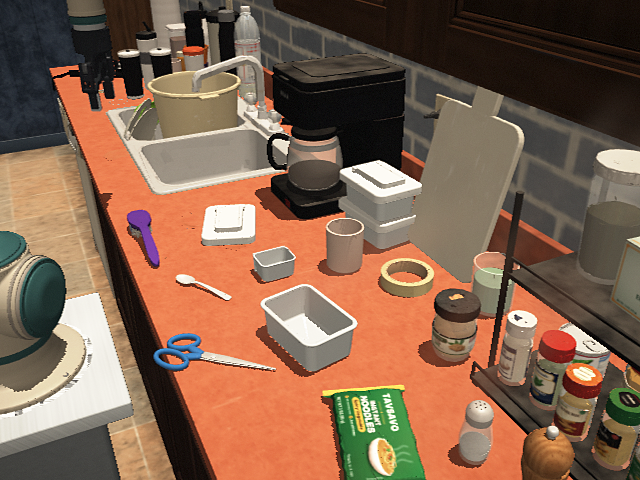

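The top view shows the lid at about (195,287), thumb tab probably at its left end. The small tub is at (300,277), the large tub at (412,292), the mug at (318,212) and the jar at (470,195). The side view shows the lid at (230,225), the small tub at (274,264) and the large tub at (310,327).

```bash
python3 - <<'E'
import cv2,numpy as np
t=cv2.imread("pics/top0.png");s=cv2.imread("pics/side0.png")
def c(im,x,y,w,h,W,H): return cv2.resize(im[y:y+h,x:x+w],(W,H),interpolation=cv2.INTER_CUBIC)
a=np.hstack([c(t,145,245,100,80,400,320),c(t,362,252,100,80,400,320)])
b=np.hstack([c(t,280,250,40,56,200,280),c(s,195,195,70,56,350,280)[:, :300],c(s,240,240,60,56,300,280)])
cv2.imwrite("pics/c1.png",np.vstack([a,b]))
E
```

```text
(no output)
```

View pics/c1.png

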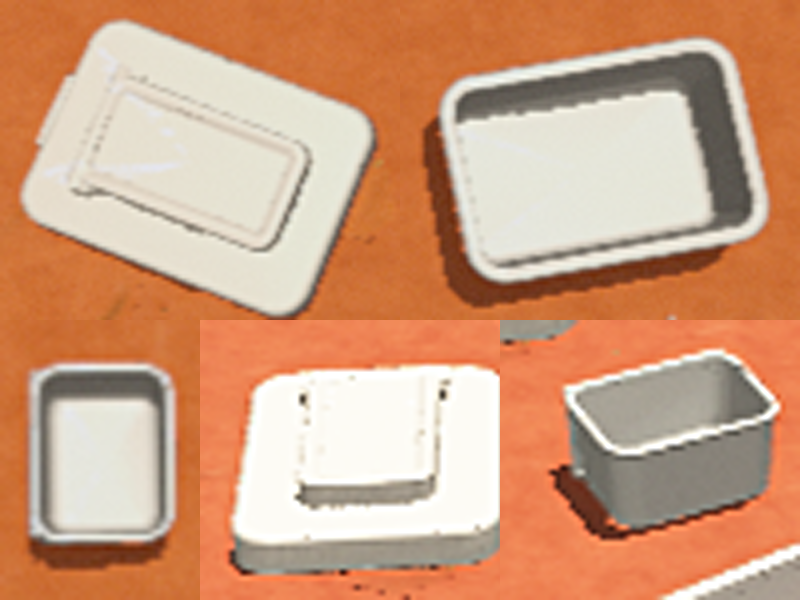

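The crops show the lid's thumb ledge on its left (+y) edge at crop (55,110). The tubs are seen from above and their rims are clear. The small tub is close to square with the world axes, the large tub is turned about +10° and the lid about -18°.

```bash
cat > h.py <<'E'
import cv2,numpy as np
from rig import *
from scipy.spatial.transform import Rotation as R
from scipy.optimize import least_squares
def tcpT(s):
    q=np.array(s["ee_rot"]);T=np.eye(4);T[:3,:3]=R.from_quat(np.r_[q[1:],q[0]]).as_matrix();T[:3,3]=s["position"];return T
def shot(n,f=None):
    s=get_state();i=get_image(n)
    T=i["T"] if n!="wrist" else tcpT(s)@i["mount"]
    if f: cv2.imwrite(f,i["color"][:,:,::-1])
    return i["color"],i["mtx"],T
def plane(px,K,T,z):
    px=np.atleast_2d(px).astype(float)
    d=np.c_[(px-K[:2,2])/K[0,0],np.ones(len(px))]@T[:3,:3].T
    return T[:3,3]+d*((z-T[2,3])/d[:,2])[:,None]
def proj(P,K,T):
    c=(np.atleast_2d(P)-T[:3,3])@T[:3,:3]
    return c[:,:2]/c[:,2:]*K[0,0]+K[:2,2]
def tri(obs): # [(px,K,T)]
    A=[];b=[]
    for px,K,T in obs:
        d=T[:3,:3]@np.r_[(np.array(px)-K[:2,2])/K[0,0],1];d/=np.linalg.norm(d)
        M=np.eye(3)-np.outer(d,d);A.append(M);b.append(M@T[:3,3])
    return np.linalg.lstsq(np.vstack(A),np.hstack(b),rcond=None)[0]
E
python3 - <<'E'
from h import *
a=shot("top");b=shot("side")
# crop corners -> centres via tangent-line corners: mean of opposite sides
L=np.array([[110,18],[375,120],[290,318],[20,205]])/4+[145,245]
B=np.array([[441-400,95],[725-400,38],[768-400,220],[485-400,283]])/4+[362,252]
S=np.array([[30,366],[173,366],[173,545],[30,545]],float);S[:,1]-=320;S=S/5+[280,250]
for n,P,z in(("lid",L,.018),("big",B,.06),("small",S,.038)):
    W=plane(P,a[1],a[2],z);print(n,W.round(3)[:,:2].tolist(),"c",W.mean(0).round(3))
# side: small tub rim outer corners
s=np.array([[565,390],[720,350],[778,405],[610,458]],float)
s=(s-[500,320])/5+[240,240]
W=plane(s,b[1],b[2],.038);print(W.round(3)[:,:2].tolist(),W.mean(0))
print("tri small",tri([(S.mean(0),a[1],a[2]),(s.mean(0),b[1],b[2])]))
bg=np.array([[261,300],[303,285],[357,323],[305,349]])  # big rim rough
print("tri big",tri([(B.mean(0),a[1],a[2]),(bg.mean(0),b[1],b[2])]))
E
```

```text
lid [[0.526, 0.34], [0.474, 0.2], [0.373, 0.238], [0.429, 0.379]] c [0.451 0.289 0.018]
big [[0.468, -0.07], [0.497, -0.211], [0.408, -0.227], [0.377, -0.089]] c [ 0.437 -0.149  0.06 ]
small [[0.504, 0.102], [0.504, 0.044], [0.432, 0.043], [0.431, 0.1]] c [0.468 0.072 0.038]
[[0.437, 0.094], [0.502, 0.096], [0.505, 0.047], [0.434, 0.04]] [0.46949295 0.06937961 0.038     ]
tri small [0.46888799 0.07211757 0.03603355]
tri big [ 0.43744017 -0.15032535  0.05539827]
```

Call:
{"name": "send_rows", "arguments": {"steps": [1,-3.2,-2.5,0,0,1,-3.2,-2.5,0,0,1,-3.2,-2.5,0,0,1,-3.2,-2.5,0,0,1,-3.2,-2.5,0,0,1,-3.2,-2.5,0,0,1,-3.2,-2.5,0,0,1,-3.2,-2.5,0,0,1,-3.2,-2.5,0,0,1,-3.2,-2.5,0,0,1,-3.2,-2.5,0,0,1,-3.2,-2.5,0,0], "newtons": 25}}

```text
clock: 1.45
position: [0.467, 0.0721, 0.2314]
ee_rot: [0.0, 0.23, 0.973, 0.0]
contact_force: [0.9, 0.7, 0.7]
width: 0.0857
gripper_force: 0.0
```

Call:
{"name": "send_rows", "arguments": {"steps": [1,0,0,0,-5.3,1,0,0,0,-5.3,1,0,0,0,-5.3,1,0,0,0,-5.3,1,0,0,0,-5.4,1,0,0,0,0,1,0,0,0,0]}}

```text
clock: 2.15
position: [0.4665, 0.0737, 0.2313]
ee_rot: [-0.0, 0.001, 1.0, 0.0]
contact_force: [0.4, -0.3, -0.5]
width: 0.0852
gripper_force: 0.0
```

```bash
cat >> h.py <<'E'
def go(x,y,z,yawx):
    "tool shift (cm) in present axes and roll (deg) to reach TCP target with tool x at yawx deg"
    s=get_state();T=tcpT(s);d=T[:3,:3].T@(np.array([x,y,z])-T[:3,3])*100
    now=np.degrees(np.arctan2(T[1,0],T[0,0]));r=-((yawx-now+180)%360-180)
    print("t%.1f"%s["clock"],"pos",T[:3,3].round(4),"yaw %.2f"%now,"q6 %.2f"%s["qpos"][5],"shift",d.round(2),"roll %.2f"%r,"F",np.round(s["contact_force"],1),"w %.4f"%s["width"])
E
python3 - <<'E'
from h import *
go(.468,.072,.20,180)
c,K,T=shot("wrist","pics/w1.png");np.savez("w1.npz",K=K,T=T)
E
```

```text
t2.1 pos [0.4665 0.0737 0.2313] yaw 179.86 q6 -1.56 shift [-0.15 -0.17  3.13] roll -0.14 F [ 0.4 -0.3 -0.5] w 0.0852
```

View pics/w1.png

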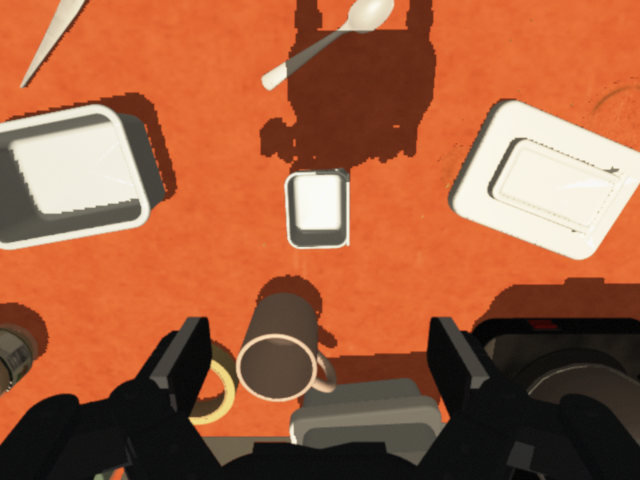

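The wrist view shows the small tub with rim corners at about (286,171), (349,171), (349,247) and (287,247). The big tub is cut off at the left, the lid is on the right, and the mug is at (277,365), clear of the grasp.

```bash
python3 - <<'E'
from h import *
d=np.load("w1.npz");K,T=d["K"],d["T"]
S=np.array([[286,171],[349.5,171],[349.5,247.5],[287,247.5]])
W=plane(S,K,T,.038);print(W.round(4)[:,:2].tolist(),W.mean(0))
a=shot("top")
s=np.array([[30,46],[173,46],[173,225],[30,225]])/5+[280,250]
print("tri",tri([(S.mean(0),K,T),(s.mean(0),a[1],a[2])]))
# lid plate corners seen
L=np.array([[508,98],[648,153],[590,262],[448,204]]);W=plane(L,K,T,.018);print(W.round(4)[:,:2].tolist(),W.mean(0))
go(.468,.072,.20,180)
E
```

```text
[[0.4345, 0.0451], [0.4346, 0.1007], [0.506, 0.1025], [0.5059, 0.0439]] [0.47027885 0.07306685 0.038     ]
tri [0.46583079 0.07255576 0.04986575]
[[0.3744, 0.2392], [0.4217, 0.3748], [0.5292, 0.3466], [0.4692, 0.1972]] [0.4486392 0.2894506 0.018    ]
t2.2 pos [0.4665 0.0737 0.2313] yaw 179.90 q6 -1.56 shift [-0.15 -0.17  3.13] roll -0.10 F [-0.7  0.1  0.7] w 0.0852
```

Call:
{"name": "send_rows", "arguments": {"steps": [1,-0.35,-0.07,3.8,0,1,0,0,3.8,0,1,0,0,3.8,0,1,0,0,3.8,0,1,0,0,3.6,0,1,0,0,2,0,1,0,0,1.5,0,1,0,0,0,0,-1,0,0,0,0,-1,0,0,0,0,-1,0,0,0,0,-1,0,0,0,0], "newtons": 25}}

```text
clock: 3.45
position: [0.4712, 0.0731, 0.0094]
ee_rot: [0.001, 0.0, 1.0, 0.0]
contact_force: [0.7, -0.7, 4.8]
width: 0.0574
gripper_force: 27.4
```

Call:
{"name": "send_rows", "arguments": {"steps": [-1,0,0,0,0,-1,0,0,0,0,-1,0,0,-3,0,-1,0,0,-3,0,-1,0,0,-3,0,-1,0,0,-3,0,-1,0,0,0,0]}}

```text
clock: 4.15
position: [0.4729, 0.0731, 0.1321]
ee_rot: [0.004, 0.0, 1.0, 0.0]
contact_force: [0.9, 0.6, 0.2]
width: 0.0575
gripper_force: 27.6
```

```bash
python3 - <<'E'
from h import *
go(.437,-.149,.15,189.7)
E
```

```text
t4.2 pos [0.4729 0.0731 0.1321] yaw 179.97 q6 -1.56 shift [  3.56 -22.21  -1.82] roll -9.73 F [0.9 0.6 0.2] w 0.0575
```

Call:
{"name": "send_rows", "arguments": {"steps": [-1,0,0,-3,-5,-1,0,0,-3,-4.7,-1,3,-3,0,0,-1,3,-3,0,0,-1,2,-3,0,0,-1,0,-3,0,0,-1,0,0,0,0,-1,0,0,0,0]}}

```text
clock: 4.95
position: [0.4107, -0.0587, 0.1874]
ee_rot: [-0.001, -0.083, 0.997, 0.001]
contact_force: [0.7, 0.5, -1.6]
width: 0.058
gripper_force: 27.5
```

```bash
python3 - <<'E'
from h import *
go(.437,-.149,.15,189.7)
c,K,T=shot("wrist","pics/w2.png");np.savez("w2.npz",K=K,T=T)
E
```

```text
t5.0 pos [ 0.4107 -0.0587  0.1874] yaw -170.45 q6 -2.05 shift [-1.1  -9.35  3.72] roll -0.15 F [ 0.7  0.5 -1.6] w 0.0580
```

View pics/w2.png

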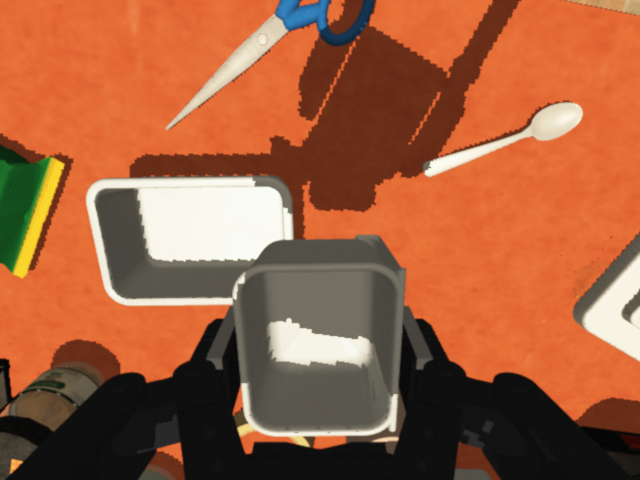

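The wrist view shows the held tub level in the gripper. The big tub's rim has corners at about TL(86,179), TR(293,176) and BL(105,305), with the fourth hidden.

```bash
python3 - <<'E'
from h import *
d=np.load("w2.npz");K,T=d["K"],d["T"]
B=np.array([[86,179],[293,176],[105,305]])
for z in(.0575,):
  W=plane(B,K,T,z);print(W.round(4)[:,:2].tolist(),"c",(W[1]+W[2])/2,np.linalg.norm(W[0]-W[1]),np.linalg.norm(W[0]-W[2]))
  e=W[1]-W[0];print("tub y axis deg",np.degrees(np.arctan2(e[1],e[0])))
c=(W[1]+W[2])/2
a=shot("top");Bt=(np.array([[41,95],[325,38],[368,220],[85,283]])/4+[362,252]).mean(0)
print("tri",tri([((B[1]+B[2])/2,K,T),(Bt,a[1],a[2])]))
go(c[0],c[1],.15,189.7)
E
```

```text
[[0.4028, -0.2289], [0.3759, -0.0831], [0.5035, -0.2169]] c [ 0.43971381 -0.14999493  0.0575    ] 0.14826633538049333 0.10145387430978293
tub y axis deg 100.43470343167834
tri [ 0.43792641 -0.14926379  0.05217094]
t5.0 pos [ 0.4108 -0.0578  0.1876] yaw -170.31 q6 -2.05 shift [-1.31 -9.58  3.74] roll -0.01 F [-0.9 -0.2 -1.4] w 0.0578
```

Call:
{"name": "send_rows", "arguments": {"steps": [-1,-0.5,-3.2,0,0,-1,-0.5,-3.2,0,0,-1,-0.3,-3.15,0,0,-1,0,0,0,0,-1,0,0,4,0,-1,0,0,4,0,-1,0,0,4,0,-1,0,0,2.5,0,-1,0,0,1.5,0,-1,0,0,1,0,-1,0,0,0,0]}}

```text
clock: 6.15
position: [0.4394, -0.1491, 0.0172]
ee_rot: [-0.001, -0.085, 0.996, 0.001]
contact_force: [-0.1, 1.0, -0.3]
width: 0.0577
gripper_force: 27.5
```

```bash
python3 - <<'E'
from h import *
go(.4395,-.1497,.013,190)
E
```

```text
t6.2 pos [ 0.4394 -0.1491  0.0172] yaw -170.26 q6 -2.22 shift [-0.   -0.06  0.42] roll -0.26 F [-0.1  1.  -0.3] w 0.0577
```

Call:
{"name": "send_rows", "arguments": {"steps": [-1,0,0,0.35,0,-1,0,0,0,0,0.7,0,0,0,0,0.7,0,0,0,0,0.7,0,0,0,0,0.7,0,0,-2,0,0.7,0,0,-4,0,0.7,0,0,-4,0,1,0,0,-4,0,1,0,0,-4,0,1,0,0,-2,0,1,0,0,0,0]}}

```text
clock: 7.35
position: [0.4421, -0.1517, 0.2184]
ee_rot: [0.003, -0.084, 0.996, -0.002]
contact_force: [0.6, 0.6, -0.2]
width: 0.0855
gripper_force: 0.0
```

```bash
python3 - <<'E'
from h import *
go(.451,.289,.19,72)
c,K,T=shot("wrist","pics/w3.png");np.savez("w3.npz",K=K,T=T)
E
```

```text
t7.3 pos [ 0.4421 -0.1517  0.2184] yaw -170.34 q6 -2.22 shift [-8.26 43.31  2.68] roll 117.66 F [ 0.6  0.6 -0.2] w 0.0855
```

View pics/w3.png

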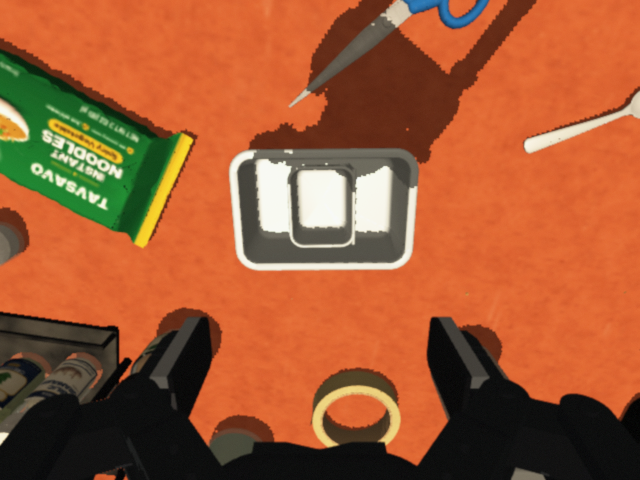

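The small tub stands upright inside the big tub, with its rim around (322,205). The big tub's rim corners are at about TL(229,150), TR(419,150), BR(414,269) and BL(236,269).

Call:
{"name": "send_rows", "arguments": {"steps": [1,-0.8,4.3,0,0,1,-0.8,4.3,0,0,1,-0.8,4.3,0,0,1,-0.8,4.3,0,0,1,-0.8,4.3,0,0,1,-0.8,4.3,0,0,1,-0.8,4.3,0,0,1,-0.9,4.3,0,0,1,-0.9,4.3,0,0,1,-0.9,4.3,0,0]}}

```text
clock: 8.4
position: [0.4485, 0.2885, 0.2127]
ee_rot: [-0.002, -0.084, 0.996, -0.001]
contact_force: [1.1, 0.1, 0.1]
width: 0.0854
gripper_force: 0.0
```

Call:
{"name": "send_rows", "arguments": {"steps": [1,0,0,0,8.4,1,0,0,0,8.4,1,0,0,0,8.4,1,0,0,0,8.4,1,0,0,0,8.4,1,0,0,0,8.4,1,0,0,0,8.4,1,0,0,0,8.4,1,0,0,0,8.4,1,0,0,0,8.4,1,0,0,0,8.4,1,0,0,0,8.4]}}

```text
clock: 9.6
position: [0.4487, 0.2866, 0.2125]
ee_rot: [-0.001, 0.716, 0.698, -0.002]
contact_force: [-0.2, -0.2, 0.2]
width: 0.0852
gripper_force: 0.0
```

Call:
{"name": "send_rows", "arguments": {"steps": [1,0,0,0,8.4,1,0,0,0,8.4,1,0,0,0,0,1,0,0,0,0]}}

```text
clock: 10.0
position: [0.4491, 0.2868, 0.2134]
ee_rot: [-0.0, 0.808, 0.589, -0.001]
contact_force: [-0.3, -0.1, -0.1]
width: 0.0852
gripper_force: 0.0
```

```bash
python3 - <<'E'
from h import *
d=np.load("w3.npz");K,T=d["K"],d["T"]
B=np.array([[229,150],[419,150],[414.5,270],[235.5,270]])
W=plane(B,K,T,.0575);print(W.round(4)[:,:2].tolist(),"c",W.mean(0))
for i,j in((0,1),(3,2),(0,3),(1,2)):
  e=W[j]-W[i];print(np.linalg.norm(e).round(4),np.degrees(np.arctan2(e[1],e[0])).round(2))
go(.451,.289,.19,72)
c,K,T=shot("wrist","pics/w4.png");np.savez("w4.npz",K=K,T=T)
E
```

```text
[[0.4027, -0.2302], [0.3777, -0.0847], [0.4769, -0.0626], [0.5035, -0.2153]] c [ 0.44018685 -0.14820653  0.0575    ]
0.1476 99.76
0.155 99.86
0.1019 8.38
0.1017 12.54
t10.0 pos [0.4491 0.2868 0.2134] yaw 72.24 q6 0.75 shift [0.27 0.12 2.34] roll 0.24 F [-0.3 -0.1 -0.1] w 0.0852
```

View pics/w4.png

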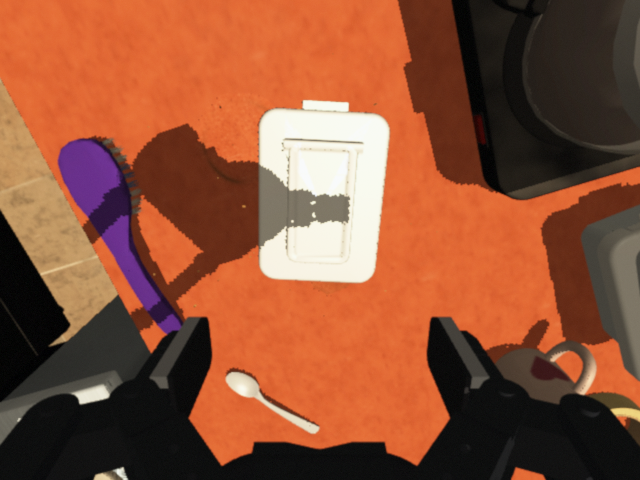

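The wrist view shows the lid nearly aligned with the tool, thumb tab at the top (325,105), which is the tool's +x side. The plate corners are at about (261,108), (390,116), (374,284) and (260,278).

```bash
python3 - <<'E'
from h import *
d=np.load("w4.npz");K,T=d["K"],d["T"]
L=np.array([[260,107],[391,115],[374,284.5],[260,278]])
P=np.array([[288,141],[360,141],[351,265],[289,263]])
for B,z in((L,.016),(P,.029)):
  W=plane(B,K,T,z);print(W.round(4)[:,:2].tolist(),"c",W.mean(0))
  for i,j in((3,0),(2,1),(0,1),(3,2)):
    e=W[j]-W[i];print(np.linalg.norm(e).round(4),np.degrees(np.arctan2(e[1],e[0])).round(2))
im=cv2.imread("pics/w4.png")
m=cv2.inRange(cv2.cvtColor(im,cv2.COLOR_BGR2HSV),(0,0,60),(180,70,255));m[:, :220]=0;m[:,420:]=0;m[300:]=0
n,l,st,_=cv2.connectedComponentsWithStats(m);k=l[150,270];c=cv2.findContours((l==k).astype(np.uint8),0,1)[0][0][:,0]
W=plane(c,K,T,.016)[:,:2].astype(np.float32)
r=cv2.minAreaRect(W*1000);print("rect",r,st[k])
a=shot("top");Lt=(np.array([[110,18],[375,120],[290,318],[20,205]])/4+[145,245]).mean(0)
print("tri",tri([(L.mean(0),K,T),(Lt,a[1],a[2])]))
E
```

```text
[[0.4284, 0.3833], [0.5317, 0.3436], [0.4771, 0.1951], [0.3729, 0.2356]] c [0.45251647 0.28940548 0.016     ]
0.1578 69.4
0.1583 69.8
0.1107 -21.01
0.1118 -21.27
[[0.443, 0.3506], [0.5, 0.3324], [0.4619, 0.2274], [0.4077, 0.2468]] c [0.45314492 0.28930812 0.029     ]
0.1097 71.26
0.1117 70.04
0.0599 -17.7
0.0575 -19.68
rect ((453.3489074707031, 294.0087890625), (164.970947265625, 111.39875030517578), 69.34654998779297) [  259   100   130   183 21098]
tri [0.45260011 0.29263653 0.00315781]
```

Call:
{"name": "send_rows", "arguments": {"steps": [0.65,1.86,0.34,0,0,0.65,0,0,0,2.7,0.65,0,0,4,0,0.65,0,0,4,0,0.65,0,0,4,0,0.65,0,0,4,0,0.65,0,0,1.5,0,0.65,0,0,0,0,0.65,0,0,0,0]}}

```text
clock: 11.0
position: [0.4592, 0.304, 0.04]
ee_rot: [0.0, 0.822, 0.569, 0.0]
contact_force: [0.1, 0.6, 0.8]
width: 0.0706
gripper_force: 0.0
```

```bash
python3 - <<'E'
from h import *
go(.458,.3035,.020,69.5)
c,K,T=shot("wrist","pics/w5.png");np.savez("w5.npz",K=K,T=T)
E
```

```text
t11.0 pos [0.4592 0.304  0.04  ] yaw 69.41 q6 0.82 shift [-0.09 -0.09  2.  ] roll -0.09 F [0.1 0.6 0.8] w 0.0706
```

View pics/w5.png

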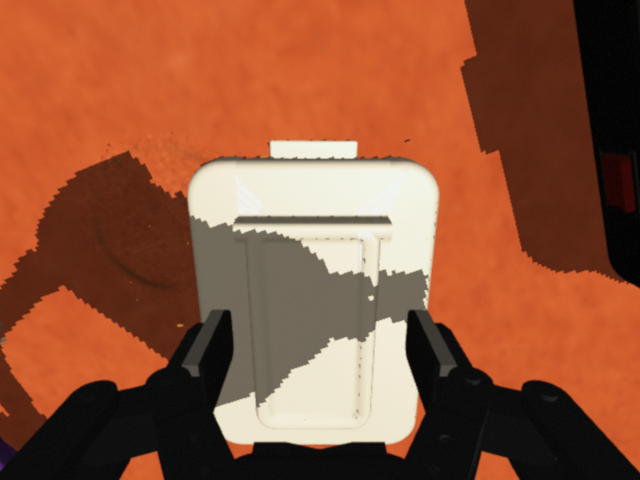

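The wrist view shows the lid aligned with the fingers, its panel between them at u about 250–378. The grip centre is within about 2 mm.

Call:
{"name": "send_rows", "arguments": {"steps": [0.65,-0.1,-0.15,1,0,0.65,0,0,0.8,0,0.65,0,0,0,0,0.65,0,0,0,0]}}

```text
clock: 11.45
position: [0.4569, 0.3034, 0.0217]
ee_rot: [-0.0, 0.822, 0.569, -0.0]
contact_force: [-0.4, 0.6, 0.6]
width: 0.0705
gripper_force: 0.0
```

Call:
{"name": "send_rows", "arguments": {"steps": [0.65,0,0,0.3,0,0.65,0,0,0,0,0.65,0,0,0.3,0,0.65,0,0,0,0]}}

```text
clock: 11.85
position: [0.4568, 0.3033, 0.0155]
ee_rot: [-0.0, 0.822, 0.569, -0.0]
contact_force: [-0.2, -0.0, 0.2]
width: 0.0709
gripper_force: 0.0
```

Call:
{"name": "send_rows", "arguments": {"steps": [0.65,0,0,0.2,0,0.65,0,0,0,0,0.65,0,0,0.2,0,0.65,0,0,0,0]}}

```text
clock: 12.25
position: [0.4568, 0.3033, 0.0116]
ee_rot: [-0.0, 0.822, 0.569, -0.0]
contact_force: [-0.5, -0.0, -0.0]
width: 0.0703
gripper_force: 0.0
```

Call:
{"name": "send_rows", "arguments": {"steps": [0.65,0,0,0.15,0,0.65,0,0,0,0,0.65,0,0,0,0]}}

```text
clock: 12.55
position: [0.457, 0.3034, 0.0103]
ee_rot: [-0.0, 0.822, 0.569, -0.0]
contact_force: [1.2, 1.0, -0.1]
width: 0.0705
gripper_force: 0.0
```

Call:
{"name": "send_rows", "arguments": {"steps": [0.65,0,0,0.15,0,0.65,0,0,0,0,0.65,0,0,0,0]}}

```text
clock: 12.85
position: [0.4571, 0.3035, 0.0102]
ee_rot: [0.0, 0.822, 0.569, 0.0]
contact_force: [-2.1, -0.8, 9.9]
width: 0.0708
gripper_force: 4.9
```

Call:
{"name": "send_rows", "arguments": {"steps": [0.65,0,0,0.15,0,0.65,0,0,0,0,0.65,0,0,0,0]}}

```text
clock: 13.15
position: [0.4571, 0.3035, 0.0101]
ee_rot: [0.0, 0.822, 0.569, 0.001]
contact_force: [-3.6, -2.9, 20.2]
width: 0.0703
gripper_force: 10.0
```

Call:
{"name": "send_rows", "arguments": {"steps": [0.65,0,0,-0.85,0,0.65,0,0,0,0,-1,0,0,0,0,-1,0,0,0,0,-1,0,0,0,0,-1,0,0,0,0,-1,0,0,0,0], "newtons": 25}}

```text
clock: 13.85
position: [0.457, 0.3035, 0.0159]
ee_rot: [-0.0, 0.822, 0.569, -0.0]
contact_force: [-0.6, -0.2, 6.2]
width: 0.0573
gripper_force: 26.0
```

Call:
{"name": "send_rows", "arguments": {"steps": [-1,0,0,-1,0,-1,0,0,-2,0,-1,0,0,-3,0,-1,0,0,-4,0,-1,0,0,-4,0,-1,0,0,0,0,-1,0,0,0,0]}}

```text
clock: 14.55
position: [0.4572, 0.3035, 0.1565]
ee_rot: [0.0, 0.822, 0.569, 0.001]
contact_force: [-0.8, -0.4, -2.1]
width: 0.0573
gripper_force: 28.1
```

```bash
python3 - <<'E'
from h import *
go(.44,-.15,.17,100)
c,K,T=shot("wrist");np.savez("w6.npz",K=K,T=T)
s,Ks,Ts=shot("side")
print(proj([tcpT(get_state())[:3,3]],Ks,Ts))
cv2.imwrite("pics/c6.png",np.hstack([cv2.resize(c,(533,400)),s[60:260,140:273].repeat(2,0).repeat(2,1)])[:,:,::-1])
cv2.imwrite("pics/w6full.png",c[:,:,::-1])
E
```

```text
t14.6 pos [0.4572 0.3035 0.1565] yaw 69.37 q6 0.82 shift [-43.04  14.37  -1.38] roll -30.63 F [-0.8 -0.4 -2.1] w 0.0573
[[223.60877578 159.20542919]]
```

View pics/c6.png

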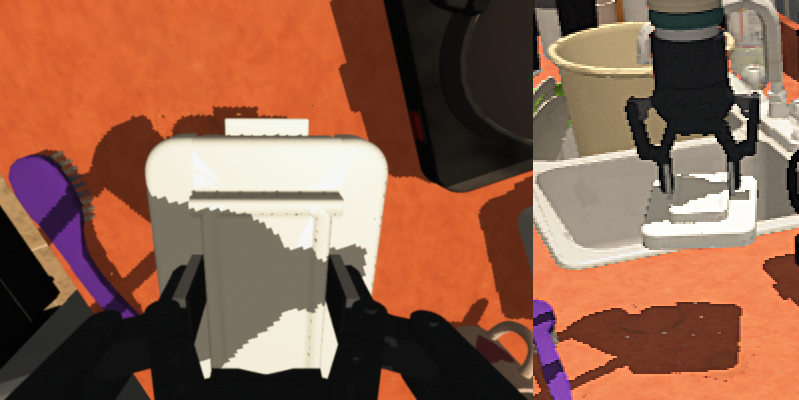

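The wrist crop shows the lid held centred by its panel, catch edge at about v=140. The side crop shows it roughly level in the hand. I'll measure the tilt numerically.

```bash
cat >> h.py <<'E'
M=None
def lidtilt(c,K,M,show=True):
    "fit lid tilt th (rad, + = lip end low), pinch offset p (m from lid middle), y offset, roll from wrist image; pinch axis height above plate top 7.5mm"
    hsv=cv2.cvtColor(c,cv2.COLOR_RGB2HSV);m=cv2.inRange(hsv,(0,0,70),(180,90,255))
    n,l,st,_=cv2.connectedComponentsWithStats(m)
    k=np.bincount(l[150:260,200:440].ravel())[1:].argmax()+1;m=(l==k)
    L=[];Rr=[];Tp=[]
    for v in range(190,300,5):
        u=np.flatnonzero(m[v]);L.append((u[0],v));Rr.append((u[-1]+1,v))
    for u in list(range(225,262,4))+list(range(385,425,4)):
        w=np.flatnonzero(m[:,u]);Tp.append((u,w[0]))
    return np.array(L,float),np.array(Rr,float),np.array(Tp,float)
def tline(px,K,M):  # rays in tool frame
    d=np.c_[(px-K[:2,2])/K[0,0],np.ones(len(px))]@M[:3,:3].T
    return M[:3,3],d
def fit(L,Rr,Tp,K,M,zp):
    "plane of plate top edge in tool frame: z=zp - th*x (z down; x to catch)"
    def res(p):
        th,p0,y0,rl=p;r=[]
        for px,sgn in((L,-1),(Rr,1),(Tp,0)):
            o,d=tline(px,K,M);t=(zp-th*o[0]-o[2])/(d[:,2]+th*d[:,0]);P=o+d*t[:,None]
            if sgn: r.append(P[:,1]-y0-rl*P[:,0]-sgn*.0565)
            else: r.append(P[:,0]+rl*(P[:,1]-y0)-(.079-p0)*np.cos(th))
        return np.concatenate(r)
    s=least_squares(res,[0,.015,0,0],loss="soft_l1",f_scale=.001);return s.x,np.sqrt(np.mean(s.fun**2))
E
python3 - <<'E'
from h import *
c=cv2.imread("pics/w6full.png")[:,:,::-1].copy();i=get_image("wrist");M=i["mount"];K=i["mtx"]
L,Rr,Tp=lidtilt(c,K,M);print(L[::5].tolist(),Rr[::5].tolist(),Tp[::4].tolist())
for zp in(-.002,.001): print(fit(L,Rr,Tp,K,M,zp))
w=cv2.imread("pics/w5.png")[:,:,::-1].copy()
L,Rr,Tp=lidtilt(w,K,M);print("flat ref",fit(L,Rr,Tp,K,M,.0235))
E
```

```text
[[177.0, 190.0], [175.0, 215.0], [178.0, 240.0], [181.0, 265.0], [185.0, 290.0]] [[463.0, 190.0], [465.0, 215.0], [461.0, 240.0], [458.0, 265.0], [455.0, 290.0]] [[225.0, 161.0], [241.0, 164.0], [257.0, 162.0], [393.0, 163.0], [409.0, 162.0]]
(array([-0.08982568,  0.01321844,  0.000808  ,  0.00365263]), np.float64(0.0004822467133300318))
(array([-0.01042823,  0.01319274,  0.00083972,  0.00301969]), np.float64(0.00040878313845508303))
flat ref (array([-0.05909372,  0.01485236, -0.00216785,  0.00599916]), np.float64(0.0005803605348555692))
```

Call:
{"name": "send_rows", "arguments": {"steps": [-1,-3.95,0.55,0,0,-1,-3.95,0.55,0,0,-1,-3.95,0.55,0,0,-1,-3.95,0.55,0,0,-1,-3.95,0.55,0,0,-1,-3.95,0.55,0,0,-1,-3.95,0.55,0,0,-1,-3.95,0.55,0,0,-1,-3.95,0.55,0,0,-1,-3.95,0.55,0,0,-1,-3.95,0.55,0,0,-1,-3.95,0.55,0,0]}}

```text
clock: 15.9
position: [0.3503, -0.1643, 0.1546]
ee_rot: [-0.001, 0.822, 0.569, -0.0]
contact_force: [0.2, 0.3, -0.8]
width: 0.0576
gripper_force: 28.1
```

Call:
{"name": "send_rows", "arguments": {"steps": [-1,0,0,0,8.5,-1,0,0,0,8.5,-1,0,0,0,8.5,-1,0,0,0,8.5,-1,0,0,0,8.5,-1,0,0,0,8.5,-1,0,0,0,8.4,-1,0,0,0,0,-1,0,0,0,0]}}

```text
clock: 16.8
position: [0.3512, -0.163, 0.1549]
ee_rot: [-0.001, 0.996, 0.088, -0.001]
contact_force: [0.2, -0.2, -1.0]
width: 0.057
gripper_force: 28.1
```

```bash
python3 - <<'E'
from h import *
go(.352,-.164,.066,10)
c,K,T=shot("wrist","pics/w7.png");np.savez("w7.npz",K=K,T=T)
M=get_image("wrist")["mount"]
L,Rr,Tp=lidtilt(c,K,M);print(L[::5].tolist(),Rr[::5].tolist(),Tp[::4].tolist());print(fit(L,Rr,Tp,K,M,.0015))
E
```

```text
t16.8 pos [ 0.3512 -0.163   0.1549] yaw 10.14 q6 0.78 shift [0.08 0.12 8.89] roll 0.14 F [ 0.2 -0.2 -1. ] w 0.0570
[[177.0, 190.0], [175.0, 215.0], [178.0, 240.0], [181.0, 265.0], [184.0, 290.0]] [[463.0, 190.0], [465.0, 215.0], [461.0, 240.0], [458.0, 265.0], [455.0, 290.0]] [[225.0, 3.0], [241.0, 3.0], [257.0, 3.0], [393.0, 2.0], [409.0, 2.0]]
(array([-0.00403531, -0.03913289,  0.00033837, -0.00016882]), np.float64(0.0004681399201844405))
```

Call:
{"name": "send_rows", "arguments": {"steps": [-1,0.08,0.12,3,0,-1,0,0,3,0,-1,0,0,1.8,0,-1,0,0,0.5,0,-1,0,0,0,0,-1,0,0,0,0]}}

```text
clock: 17.5
position: [0.3534, -0.1649, 0.0733]
ee_rot: [0.0, 0.996, 0.087, 0.001]
contact_force: [0.3, -0.5, -1.3]
width: 0.0574
gripper_force: 28.5
```

Call:
{"name": "send_rows", "arguments": {"steps": [-1,0,0,0.25,0,-1,0,0,0,0,-1,0,0,0.25,0,-1,0,0,0,0]}}

```text
clock: 17.9
position: [0.353, -0.1652, 0.0688]
ee_rot: [0.001, 0.996, 0.087, 0.0]
contact_force: [-2.4, -0.3, 7.9]
width: 0.0573
gripper_force: 29.8
```

```bash
python3 - <<'E'
from h import *
s=get_state();print(s["contact_force"],s["moment"],s["position"])
c,K,T=shot("wrist","pics/w8.png");M=get_image("wrist")["mount"]
L,Rr,Tp=lidtilt(c,K,M);print(L[::5].tolist(),Rr[::5].tolist());print(fit(L,Rr,Tp[:0],K,M,.0015))
E
```

```text
[-2.38523802 -0.29440373  7.88187432] [-0.01430258  0.26066312 -0.04681816] [ 0.35302576 -0.16515472  0.06875859]
[[133.0, 190.0], [147.0, 215.0], [170.0, 240.0], [176.0, 265.0], [181.0, 290.0]] [[502.0, 190.0], [488.0, 215.0], [468.0, 240.0], [463.0, 265.0], [457.0, 290.0]]
(array([ 3.35674945e-01,  3.14247139e+00,  3.64067938e-04, -1.50698007e-02]), np.float64(0.002522698717373202))
```

```bash
cat >> h.py <<'E'
def tilt2(c,K,M,v0=250,v1=300):
    hsv=cv2.cvtColor(c,cv2.COLOR_RGB2HSV);m=cv2.inRange(hsv,(0,0,70),(180,90,255))
    n,l,st,_=cv2.connectedComponentsWithStats(m);k=np.bincount(l[250:300,200:440].ravel())[1:].argmax()+1;m=(l==k)
    L=[];Rr=[]
    for v in range(v0,v1,3):
        u=np.flatnonzero(m[v]);L.append((u[0],v));Rr.append((u[-1]+1,v))
    return fit(np.array(L,float),np.array(Rr,float),np.zeros((0,2)),K,M,.0015),L[0],L[-1],Rr[0],Rr[-1]
E
python3 - <<'E'
from h import *
i=get_image("wrist");K,M=i["mtx"],i["mount"]
for n in("w6full","w7","w8"): print(tilt2(cv2.imread(f"pics/{n}.png")[:,:,::-1].copy(),K,M))
E
```

```text
((array([ 0.01176906, -0.01508735,  0.00051224, -0.00528744]), np.float64(0.00012330159461049553)), (np.int64(180), 250), (np.int64(186), 298), (np.int64(460), 250), (np.int64(454), 298))
((array([ 0.02012835, -0.07233537, -0.00012598,  0.01775536]), np.float64(0.00032862998598354886)), (np.int64(180), 250), (np.int64(185), 298), (np.int64(460), 250), (np.int64(454), 298))
((array([ 2.06811780e-01,  6.16517625e-01,  1.70209653e-04, -1.00674837e-03]), np.float64(0.00016819201181220787)), (np.int64(173), 250), (np.int64(183), 298), (np.int64(466), 250), (np.int64(456), 298))
```

Call:
{"name": "send_rows", "arguments": {"steps": [-1,0,0,-2,0,-1,0,0,-3,0,-1,0,0,-3,0,-1,0,0,0,0,-1,0,0,0,0]}}

```text
clock: 18.55
position: [0.353, -0.1646, 0.1482]
ee_rot: [0.001, 0.996, 0.087, 0.001]
contact_force: [0.1, 0.6, -0.3]
width: 0.0571
gripper_force: 28.9
```

```bash
python3 - <<'E'
from h import *
go(.352,-.164,.154,10)
i=get_image("wrist");K,M=i["mtx"],i["mount"]
c,K,T=shot("wrist","pics/w9.png");np.savez("w9.npz",T=T,K=K);print(tilt2(c,K,M,190))
for n in("w6full","w7"): print(tilt2(cv2.imread(f"pics/{n}.png")[:,:,::-1].copy(),K,M,190))
# wider check of gray profile down the centre column for top edge in w7/w9
for n in("w7","w9"):
    g=cv2.imread(f"pics/{n}.png");print([tuple(g[v,240]) for v in range(120,190,4)])
E
```

```text
t18.6 pos [ 0.353  -0.1646  0.1482] yaw 9.98 q6 0.78 shift [-0.09 -0.08 -0.58] roll -0.02 F [ 0.1  0.6 -0.3] w 0.0571
((array([ 1.66060184e-01, -1.62642993e+00,  1.26254532e-04, -1.11240924e-03]), np.float64(0.0005601687422991934)), (np.int64(167), 190), (np.int64(183), 298), (np.int64(471), 190), (np.int64(455), 298))
((array([ 0.00297139, -0.02890562,  0.00044595, -0.00176563]), np.float64(0.00041717479355421537)), (np.int64(177), 190), (np.int64(186), 298), (np.int64(463), 190), (np.int64(454), 298))
((array([-1.39639221e-03, -2.65668585e-02,  8.07188244e-05,  7.91906898e-03]), np.float64(0.0004882608603368678)), (np.int64(177), 190), (np.int64(185), 298), (np.int64(463), 190), (np.int64(454), 298))
[(np.uint8(173), np.uint8(194), np.uint8(201)), (np.uint8(168), np.uint8(189), np.uint8(196)), (np.uint8(166), np.uint8(187), np.uint8(194)), (np.uint8(164), np.uint8(183), np.uint8(190)), (np.uint8(159), np.uint8(181), np.uint8(186)), (np.uint8(158), np.uint8(177), np.uint8(183)), (np.uint8(164), np.uint8(184), np.uint8(190)), (np.uint8(155), np.uint8(174), np.uint8(180)), (np.uint8(1
[... 593 characters left out ...]
(np.uint8(188), np.uint8(209), np.uint8(216)), (np.uint8(185), np.uint8(208), np.uint8(215)), (np.uint8(186), np.uint8(209), np.uint8(215)), (np.uint8(185), np.uint8(207), np.uint8(214)), (np.uint8(193), np.uint8(208), np.uint8(213)), (np.uint8(176), np.uint8(197), np.uint8(204)), (np.uint8(141), np.uint8(160), np.uint8(166)), (np.uint8(73), np.uint8(87), np.uint8(92)), (np.uint8(98), np.uint8(114), np.uint8(122)), (np.uint8(144), np.uint8(167), np.uint8(179)), (np.uint8(175), np.uint8(201), np.uint8(213)), (np.uint8(181), np.uint8(207), np.uint8(219)), (np.uint8(175), np.uint8(202), np.uint8(213)), (np.uint8(175), np.uint8(202), np.uint8(213)), (np.uint8(176), np.uint8(201), np.uint8(213))]
```

Call:
{"name": "send_rows", "arguments": {"steps": [-1,2.2,4,-0.6,0,-1,2.2,4,-0.6,0,-1,2.2,4,-0.6,0,-1,2.2,4,-0.6,0,-1,0,0,0,-8.2,-1,0,0,0,-8.2,-1,0,0,0,-8.2,-1,0,0,0,-8.2,-1,0,0,0,-8.2,-1,0,0,0,-8.2,-1,0,0,0,-8.2,-1,0,0,0,-8.2], "newtons": 45}}

```text
clock: 19.85
position: [0.4663, -0.3061, 0.1696]
ee_rot: [-0.002, 0.788, 0.615, -0.0]
contact_force: [0.4, 0.0, -1.4]
width: 0.0563
gripper_force: 54.2
```

Call:
{"name": "send_rows", "arguments": {"steps": [-1,0,0,0,-8.2,-1,0,0,0,-8.2,-1,0,0,0,-8,-1,0,0,0,0,-1,0,0,0,0]}}

```text
clock: 20.35
position: [0.4666, -0.3064, 0.1704]
ee_rot: [-0.001, 0.644, 0.765, 0.0]
contact_force: [0.3, -0.6, -1.2]
width: 0.0569
gripper_force: 54.2
```

```bash
python3 - <<'E'
from h import *
go(.468,-.307,.17,100)
i=get_image("wrist");K,M=i["mtx"],i["mount"]
c,K,T=shot("wrist","pics/w10.png");np.savez("w10.npz",T=T,K=K);print(tilt2(c,K,M,190))
m=cv2.inRange(cv2.cvtColor(c,cv2.COLOR_RGB2HSV),(0,0,60),(180,110,255))
n,l,st,_=cv2.connectedComponentsWithStats(m);print([s.tolist() for s in st if s[4]>2000])
d=get_image("top");cv2.imwrite("pics/top10.png",d["color"][:,:,::-1])
P=np.array([[.3777,-.0847,.0575],[.4769,-.0626,.0575],[.5035,-.2153,.0575],[.4027,-.2302,.0575]])
print("expected tub rim px",proj(P,K,T).round(0).tolist())
E
```

```text
t20.4 pos [ 0.4666 -0.3064  0.1704] yaw 99.80 q6 -0.88 shift [-0.08  0.13  0.04] roll -0.20 F [ 0.3 -0.6 -1.2] w 0.0569
((array([ 0.16565344,  0.55811927,  0.00101706, -0.00340766]), np.float64(0.0004608723164973999)), (np.int64(167), 190), (np.int64(184), 298), (np.int64(472), 190), (np.int64(455), 298))
[[0, 0, 640, 480, 190762], [230, 0, 176, 109, 17911], [164, 135, 310, 320, 70786], [0, 137, 26, 97, 2080], [549, 197, 91, 103, 6348], [509, 314, 131, 166, 9106], [0, 348, 43, 132, 3716]]
expected tub rim px [[220.0, -203.0], [421.0, -215.0], [400.0, 110.0], [239.0, 106.0]]
```

```bash
cat > tub.py <<'E'
from h import *
import sys
def tub(name):
    d=np.load(name+".npz");K,T=d["K"],d["T"];c=cv2.imread(f"pics/{name}.png")[:,:,::-1].copy()
    m=cv2.inRange(cv2.cvtColor(c,cv2.COLOR_RGB2HSV),(0,0,60),(180,110,255))
    n,l,st,_=cv2.connectedComponentsWithStats(m);k=l[30:90,310:330].max();m=l==k
    L=[];Rr=[];B=[]
    for v in range(5,85,4):
        u=np.flatnonzero(m[v]);L.append((u[0],v));Rr.append((u[-1]+1,v))
    for u in range(265,375,5): B.append((u,np.flatnonzero(m[:,u])[-1]+1))
    L,Rr,B=[plane(np.array(x,float),K,T,.0575)[:,:2] for x in(L,Rr,B)]
    def res(p):  # cx,cy,yaw of long axis
        u=np.array([np.cos(p[2]),np.sin(p[2])]);w=np.array([u[1],-u[0]]);c0=p[:2]
        return np.r_[(L-c0)@w+.051,(Rr-c0)@w-.051,(B-c0)@u+.075]
    s=least_squares(res,[.44,-.149,np.radians(100)],loss="soft_l1",f_scale=.001)
    print(name,"tub",s.x[:2].round(4),np.degrees(s.x[2]).round(2),"rms mm",1e3*np.sqrt(np.mean(s.fun**2)),"parts",[ (1e3*np.abs(f)).mean().round(2) for f in np.split(res(s.x),[len(L),len(L)+len(Rr)])])
    return s.x,T
if __name__=="__main__": tub(sys.argv[1])
E
python3 - <<'E'
from tub import *
p,T=tub("w10")
# w3 full-rim fit for comparison: mean
u=np.array([np.cos(p[2]),np.sin(p[2])])
t=p[:2]-u*.0
go(t[0]-u[0]*.0013,t[1]-u[1]*.0013,.09,np.degrees(p[2]))
E
```

```text
w10 tub [ 0.4393 -0.1494] 100.3 rms mm 0.2454361832152342 parts [np.float64(0.2), np.float64(0.22), np.float64(0.18)]
t20.5 pos [ 0.4669 -0.3067  0.1712] yaw 99.88 q6 -0.88 shift [15.84 -0.02  8.14] roll -0.42 F [ 0.4 -0.2 -1.1] w 0.0566
```

Call:
{"name": "send_rows", "arguments": {"steps": [-1,0,-0.07,0,-0.4,-1,4,0,0,0,-1,4,0,0,0,-1,4,0,0,0,-1,2.5,0,0,0,-1,1.34,0,0,0,-1,0,0,0,0,-1,0,0,3,0,-1,0,0,3,0,-1,0,0,1.5,0,-1,0,0,0,0]}}

```text
clock: 21.6
position: [0.437, -0.1519, 0.0948]
ee_rot: [-0.002, 0.641, 0.768, -0.001]
contact_force: [-0.3, -0.1, -0.4]
width: 0.0566
gripper_force: 54.1
```

```bash
python3 - <<'E'
from h import *
u=np.array([np.cos(np.radians(100.3)),np.sin(np.radians(100.3))]);t=np.array([.4393,-.1494])-.0013*u
go(t[0],t[1],.082,100.3);s=get_state();print(s["moment"])
E
```

```text
t21.6 pos [ 0.437  -0.1519  0.0948] yaw 100.31 q6 -0.66 shift [0.07 0.27 1.28] roll 0.01 F [-0.3 -0.1 -0.4] w 0.0566
[0.05268755 0.02419855 0.06343969]
```

Call:
{"name": "send_rows", "arguments": {"steps": [-1,0.05,0.2,0.3,0,-1,0,0,0.3,0,-1,0,0,0,0,-1,0,0,0,0]}}

```text
clock: 22.0
position: [0.4403, -0.1506, 0.0914]
ee_rot: [0.001, 0.64, 0.768, 0.0]
contact_force: [-1.1, 0.0, -1.0]
width: 0.0564
gripper_force: 54.2
```

```bash
python3 - <<'E'
from h import *
u=np.array([np.cos(np.radians(100.3)),np.sin(np.radians(100.3))]);t=np.array([.4393,-.1494])-.0013*u
go(t[0],t[1],.082,100.3);s=get_state();print(s["moment"])
E
```

```text
t22.0 pos [ 0.4403 -0.1506  0.0914] yaw 100.37 q6 -0.66 shift [ 0.01 -0.07  0.94] roll 0.07 F [-1.1  0.  -1. ] w 0.0564
[-0.00489762  0.01067437 -0.02630814]
```

Call:
{"name": "send_rows", "arguments": {"steps": [-1,0,-0.1,0.4,0,-1,0,0,0.3,0,-1,0,0,0.2,0,-1,0,0,0,0,-1,0,0,0,0]}}

```text
clock: 22.5
position: [0.4388, -0.1504, 0.0817]
ee_rot: [-0.0, 0.64, 0.768, 0.0]
contact_force: [-0.4, 0.3, -1.0]
width: 0.0566
gripper_force: 54.2
```

Call:
{"name": "send_rows", "arguments": {"steps": [-1,0,0,0.2,0,-1,0,0,0,0,-1,0,0,0,0]}}

```text
clock: 22.8
position: [0.4388, -0.1505, 0.0797]
ee_rot: [-0.0, 0.64, 0.768, 0.0]
contact_force: [0.3, 1.0, -1.8]
width: 0.0563
gripper_force: 54.2
```

Call:
{"name": "send_rows", "arguments": {"steps": [-1,0,0,0.2,0,-1,0,0,0,0,-1,0,0,0,0]}}

```text
clock: 23.1
position: [0.4388, -0.1504, 0.0777]
ee_rot: [-0.0, 0.64, 0.768, 0.0]
contact_force: [0.0, -0.1, -1.7]
width: 0.0567
gripper_force: 54.2
```

Call:
{"name": "send_rows", "arguments": {"steps": [-1,0,0,0.15,0,-1,0,0,0,0,-1,0,0,0,0]}}

```text
clock: 23.4
position: [0.4388, -0.1505, 0.0762]
ee_rot: [-0.0, 0.64, 0.768, 0.0]
contact_force: [0.5, 0.2, -1.6]
width: 0.0566
gripper_force: 54.2
```

Call:
{"name": "send_rows", "arguments": {"steps": [-1,0,0,0.15,0,-1,0,0,0,0,-1,0,0,0,0]}}

```text
clock: 23.7
position: [0.4388, -0.1505, 0.0747]
ee_rot: [-0.0, 0.64, 0.768, 0.0]
contact_force: [0.4, -0.2, -1.7]
width: 0.0565
gripper_force: 54.2
```

Call:
{"name": "send_rows", "arguments": {"steps": [-1,0,0,0.1,0,-1,0,0,0,0,-1,0.3,0,0,0,-1,0,0,0,0,-1,0.2,0,0,0,-1,0,0,0,0]}}

```text
clock: 24.3
position: [0.4381, -0.1454, 0.074]
ee_rot: [0.0, 0.64, 0.768, 0.0]
contact_force: [0.3, -0.4, -0.1]
width: 0.0565
gripper_force: 54.3
```

Call:
{"name": "send_rows", "arguments": {"steps": [-1,0.2,0,0,0,-1,0,0,0,0,-1,0,0,0,0]}}

```text
clock: 24.6
position: [0.4377, -0.1435, 0.0739]
ee_rot: [0.0, 0.64, 0.768, 0.0]
contact_force: [-0.2, -0.5, 0.4]
width: 0.0566
gripper_force: 54.4
```

Call:
{"name": "send_rows", "arguments": {"steps": [-1,0.2,0,0,0,-1,0,0,0,0,-1,0,0,0,0]}}

```text
clock: 24.9
position: [0.4374, -0.1416, 0.0739]
ee_rot: [0.0, 0.64, 0.768, 0.0]
contact_force: [0.1, 0.2, 2.3]
width: 0.0567
gripper_force: 54.4
```

Call:
{"name": "send_rows", "arguments": {"steps": [-1,0.15,0,0,0,-1,0,0,0,0,-1,0,0,0,0]}}

```text
clock: 25.2
position: [0.4371, -0.1402, 0.0739]
ee_rot: [0.0, 0.64, 0.768, 0.0]
contact_force: [-0.1, -0.8, 2.5]
width: 0.0567
gripper_force: 54.5
```

Call:
{"name": "send_rows", "arguments": {"steps": [-1,0.15,0,0,0,-1,0,0,0,0,-1,0,0,0,0]}}

```text
clock: 25.5
position: [0.4368, -0.1387, 0.0739]
ee_rot: [0.0, 0.64, 0.768, 0.0]
contact_force: [0.8, -1.2, 1.9]
width: 0.0566
gripper_force: 54.5
```

```bash
python3 - <<'E'
from h import *
i=get_image("wrist");K,M=i["mtx"],i["mount"]
u=np.array([np.cos(np.radians(100.3)),np.sin(np.radians(100.3))]);t=np.array([.4393,-.1494])
go(t[0],t[1],.082,100.3)
c,K,T=shot("wrist","pics/w11.png");np.savez("w11.npz",T=T,K=K)
b=shot("side","pics/s11.png");x,y=proj([[.45,-.22,.06]],b[1],b[2])[0].astype(int);print(x,y)
hsv=cv2.cvtColor(c,cv2.COLOR_RGB2HSV);m=cv2.inRange(hsv,(0,0,70),(180,90,255))
for v in range(60,300,20):
    u_=np.flatnonzero(np.diff(m[v,100:540].astype(int)))+101;print(v,u_[:3],u_[-3:])
E
```

```text
t25.6 pos [ 0.4368 -0.1387  0.0739] yaw 100.37 q6 -0.64 shift [-1.1   0.06 -0.81] roll 0.07 F [ 0.3 -2.   1.5] w 0.0562
333 334
60 [] []
80 [] []
100 [] []
120 [] []
140 [265 374] [265 374]
160 [195 232 236] [402 407 442]
180 [173 465] [173 465]
200 [166 472] [166 472]
220 [105 168 470] [105 168 470]
240 [122 172 466] [122 172 466]
260 [120 139 176] [139 176 462]
280 [144 157 180] [157 180 459]
```

```bash
python3 - <<'E'
import cv2,numpy as np
s=cv2.imread("pics/s11.png")[255:385,240:400]
cv2.imwrite("pics/c11.png",cv2.resize(s,(738,600),interpolation=cv2.INTER_CUBIC))
E
```

```text
(no output)
```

View pics/c11.png

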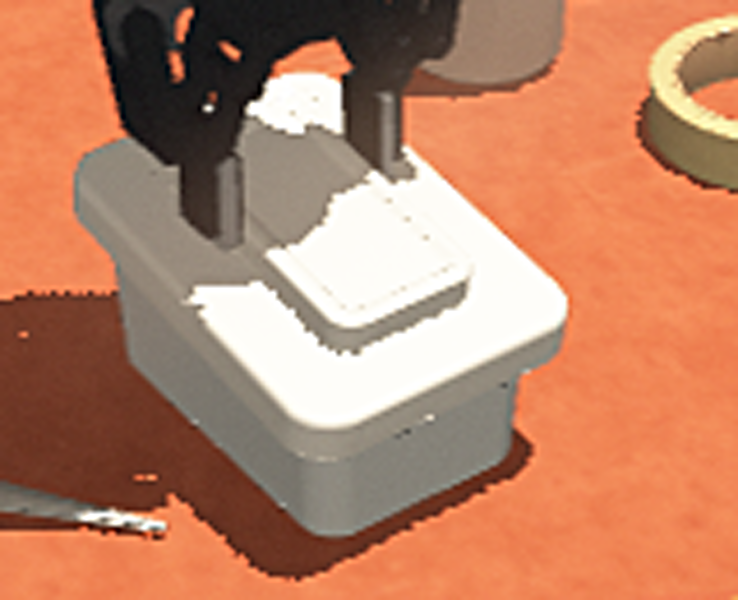

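The side crop shows the lip end low and overlapping the tub's near end, with the skirt's lower edge at about (400,430), and the lid squared up with the tub. It looks tucked, so I'll lay it down.

Call:
{"name": "send_rows", "arguments": {"steps": [-1,0,0,0,0,-1,0.05,0,0.15,0,-1,0,0,0,0,-1,0.05,0,0.15,0,-1,0,0,0,0,-1,0,0,0,0], "newtons": 22}}

```text
clock: 26.25
position: [0.4366, -0.1377, 0.0708]
ee_rot: [0.0, 0.64, 0.768, 0.0]
contact_force: [0.3, -1.1, 4.1]
width: 0.0565
gripper_force: 54.8
```

Call:
{"name": "send_rows", "arguments": {"steps": [-1,0.05,0,0.15,0,-1,0,0,0,0,-1,0.05,0,0.15,0,-1,0,0,0,0,-1,0,0,0,0]}}

```text
clock: 26.75
position: [0.4364, -0.1369, 0.0679]
ee_rot: [0.0, 0.64, 0.768, -0.0]
contact_force: [-0.5, -2.0, 4.7]
width: 0.0566
gripper_force: 55.1
```

```bash
python3 - <<'E'
from h import *
i=get_image("wrist");K,M=i["mtx"],i["mount"]
go(.4393,-.1494,.065,100.3)
c,K,T=shot("wrist","pics/w12.png");print(tilt2(c,K,M,250,300));print(tilt2(cv2.imread("pics/w11.png")[:,:,::-1].copy(),K,M,250,300))
hsv=cv2.cvtColor(c,cv2.COLOR_RGB2HSV);m=cv2.inRange(hsv,(0,0,70),(180,90,255))
for v in range(140,300,20):
    u_=np.flatnonzero(np.diff(m[v,100:540].astype(int)))+101;print(v,u_[:3],u_[-3:])
E
```

```text
t26.8 pos [ 0.4365 -0.1368  0.0679] yaw 100.37 q6 -0.64 shift [-1.29  0.05  0.29] roll 0.07 F [-1.2 -0.6  5.4] w 0.0565
((array([ 0.81989059,  1.3109088 , -0.00187691, -0.21678648]), np.float64(0.0009720566810114848)), (np.int64(97), 250), (np.int64(151), 298), (np.int64(462), 250), (np.int64(455), 298))
((array([ 7.47061362e-01,  8.46340040e-01,  5.27863064e-04, -2.39757316e-01]), np.float64(0.00030404147655110415)), (np.int64(108), 250), (np.int64(163), 298), (np.int64(464), 250), (np.int64(455), 298))
140 [268 371] [268 371]
160 [209 234 267] [392 404 429]
180 [178 460] [178 460]
200 [170 468] [170 468]
220 [171 467] [171 467]
240 [112 175 464] [112 175 464]
260 [108 130 178] [130 178 460]
280 [132 148 181] [148 181 458]
```

Call:
{"name": "send_rows", "arguments": {"steps": [-1,0.05,0,0.15,0,-1,0,0,0,0,-1,0,0,0.1,0,-1,0,0,0,0,-1,0,0,0,0]}}

```text
clock: 27.35
position: [0.4365, -0.1368, 0.0676]
ee_rot: [0.001, 0.64, 0.768, -0.0]
contact_force: [-3.9, -0.0, 24.6]
width: 0.0564
gripper_force: 57.1
```

Call:
{"name": "send_rows", "arguments": {"steps": [0.65,0,0,0,0,0.65,0,0,0,0,0.65,0,0,0,0,0.65,0,0,-0.5,0,0.65,0,0,-2,0,0.65,0,0,-3,0,0.65,0,0,-3,0,0.65,0,0,-3,0,0.65,0,0,0,0,0.65,0,0,0,0]}}

```text
clock: 28.35
position: [0.4362, -0.1361, 0.1805]
ee_rot: [0.0, 0.64, 0.768, 0.0]
contact_force: [-1.2, 0.1, -0.6]
width: 0.0706
gripper_force: 0.0
```

```bash
cat >> h.py <<'E'
def corners(name,z,box):
    "rect fit of lid plate outline seen by wrist (orange background) at height z"
    pass
E
python3 - <<'E'
from h import *
go(.4393,-.1494,.065,100.3)
c,K,T=shot("wrist","pics/w13.png");np.savez("w13.npz",T=T,K=K)
hsv=cv2.cvtColor(c,cv2.COLOR_RGB2HSV);m=cv2.inRange(hsv,(0,0,70),(180,90,255))
for v in range(90,320,15):
    u_=np.flatnonzero(np.diff(m[v].astype(int)))+1;print(v,u_[:10])
u=np.array([np.cos(np.radians(100.3)),np.sin(np.radians(100.3)),0]);w=np.array([u[1],-u[0],0])
C=np.array([.4393,-.1494,0])
P=np.array([C+sx*.0565*w+sy*.079*u+[0,0,.062] for sx,sy in((-1,1),(1,1),(1,-1),(-1,-1))]);print(proj(P,K,T).round(1).tolist())
E
```

```text
t28.4 pos [ 0.4362 -0.1361  0.1805] yaw 100.37 q6 -0.64 shift [-1.36  0.06 11.55] roll 0.07 F [-1.2  0.1 -0.6] w 0.0706
90 [126 127]
105 [ 70  71  90  91 134 135]
120 [ 2 37 38 79 80]
135 [  3  45  46  59  60 290 350]
150 [  4  58  60  80  83 121 140 240 399]
165 [  5 130 153 234 405]
180 [144 166 235 404]
195 [159 178 237 403]
210 [175 190 238 401]
225 [192 202 240 400]
240 [206 214 241 399]
255 [222 226 242 398]
270 [243 396]
285 [245 395]
300 [246 394]
315 [209 210 247 392 634 635]
[[233.6, 138.7], [403.9, 139.1], [389.1, 343.1], [247.6, 342.9]]
```

Call:
{"name": "send_rows", "arguments": {"steps": [-1,2.7,0.05,0,0,-1,2.7,0,0,0,-1,0,0,0,0,-1,0,0,3,0,-1,0,0,3,0,-1,0,0,2.5,0,-1,0,0,0.8,0,-1,0,0,0,0,-1,0,0,0,0]}}

```text
clock: 29.3
position: [0.4276, -0.0834, 0.0876]
ee_rot: [0.0, 0.64, 0.768, 0.0]
contact_force: [-0.6, 0.4, -0.0]
width: 0.0001
gripper_force: 0.0
```

```bash
python3 - <<'E'
from h import *
a=np.radians(100.3)
go(.4393+.067*np.cos(a),-.1494+.067*np.sin(a),.076,100.3)
E
```

```text
t29.3 pos [ 0.4276 -0.0834  0.0876] yaw 100.36 q6 -0.53 shift [-0.   -0.03  1.16] roll 0.06 F [-0.6  0.4 -0. ] w 0.0001
```

Call:
{"name": "send_rows", "arguments": {"steps": [-1,0,0,0.5,0,-1,0,0,0.4,0,-1,0,0,0.2,0,-1,0,0,0.1,0,-1,0,0,0,0]}}

```text
clock: 29.8
position: [0.427, -0.083, 0.0753]
ee_rot: [0.0, 0.64, 0.768, 0.0]
contact_force: [-0.1, -0.4, 0.1]
width: -0.0
gripper_force: 0.0
```

Call:
{"name": "send_rows", "arguments": {"steps": [-1,0,0,0.1,0,-1,0,0,0.1,0,-1,0,0,0,0]}}

```text
clock: 30.1
position: [0.4273, -0.0826, 0.074]
ee_rot: [0.0, 0.641, 0.768, 0.001]
contact_force: [0.1, 1.8, 6.5]
width: -0.0001
gripper_force: 3.0
```

Call:
{"name": "send_rows", "arguments": {"steps": [-1,0,0,0.1,0,-1,0,0,0.1,0,-1,0,0,0,0]}}

```text
clock: 30.4
position: [0.4272, -0.0811, 0.0724]
ee_rot: [-0.001, 0.641, 0.767, 0.002]
contact_force: [-1.3, 7.1, 10.5]
width: 0.0002
gripper_force: 5.4
```

Call:
{"name": "send_rows", "arguments": {"steps": [-1,0.1,0,0.1,0,-1,0,0,0,0,-1,0,0,0.1,0,-1,0,0,0,0]}}

```text
clock: 30.8
position: [0.4271, -0.0816, 0.0697]
ee_rot: [0.0, 0.64, 0.768, 0.001]
contact_force: [0.4, 1.2, 2.1]
width: 0.0002
gripper_force: 1.0
```

Call:
{"name": "send_rows", "arguments": {"steps": [-1,0,0,0.1,0,-1,0,0,0.1,0,-1,0,0,0,0]}}

```text
clock: 31.1
position: [0.4265, -0.0822, 0.0669]
ee_rot: [-0.0, 0.64, 0.768, -0.0]
contact_force: [0.5, 0.2, 0.5]
width: -0.0001
gripper_force: 0.0
```

Call:
{"name": "send_rows", "arguments": {"steps": [-1,0,0,0.1,0,-1,0,0,0.1,0,-1,0,0,0,0]}}

```text
clock: 31.4
position: [0.4268, -0.0821, 0.0651]
ee_rot: [-0.0, 0.64, 0.768, -0.0]
contact_force: [-0.5, 0.0, -1.0]
width: -0.0
gripper_force: 0.0
```

Call:
{"name": "send_rows", "arguments": {"steps": [-1,0,0,0.1,0,-1,0,0,0.1,0,-1,0,0,0,0]}}

```text
clock: 31.7
position: [0.4269, -0.0821, 0.0649]
ee_rot: [0.0, 0.64, 0.768, 0.0]
contact_force: [-3.5, 0.4, 15.5]
width: 0.0
gripper_force: 8.0
```

Call:
{"name": "send_rows", "arguments": {"steps": [-1,0,0,-1,0,-1,0,0,-3,0,-1,0,0,-4,0,-1,-3,0,-4,0,-1,-4,0,0,0,-1,-4,0,0,0,-1,0,0,0,0,-1,0,0,0,0]}}

```text
clock: 32.5
position: [0.4463, -0.1906, 0.1831]
ee_rot: [-0.001, 0.641, 0.767, 0.0]
contact_force: [-1.1, 0.1, -0.5]
width: 0.0003
gripper_force: 0.0
```

```bash
python3 - <<'E'
from h import *
c,K,T=shot("wrist","pics/w14.png")
hsv=cv2.cvtColor(c,cv2.COLOR_RGB2HSV);m=cv2.inRange(hsv,(0,0,70),(180,70,255))
n,l,st,_=cv2.connectedComponentsWithStats(m)
a=np.radians(100.3);u=np.array([np.cos(a),np.sin(a),0]);w=np.array([u[1],-u[0],0]);C=np.array([.4393,-.1494,0])
Q=proj([C+[0,0,.065]],K,T)[0];print("centre px",Q)
P=np.array([C+sx*.0565*w+sy*.079*u+[0,0,.062] for sx,sy in((-1,1),(1,1),(1,-1),(-1,-1))]);print(proj(P,K,T).round(1).tolist())
k=l[int(Q[1]),int(Q[0])];m=(l==k);print(st[k])
for v in range(int(Q[1])-90,int(Q[1])+110,20):
    x=np.flatnonzero(m[v]);print(v,(x[0],x[-1]+1) if len(x) else None)
go(.4393,-.1494,.065,100.3)
# side view: measure catch-end / lip-end plate heights via expected px vs background transition
s,Ks,Ts=shot("side","pics/s14.png")
for nm,y in(("lip",-.079),("catch",.079)):
    for sx in(-1,1): print(nm,sx,proj([C+sx*.0565*w+y*u+[0,0,.065]],Ks,Ts).round(1).tolist())
E
```

```text
centre px [318.46743753 174.78407157]
[[227.7, 46.9], [409.2, 47.0], [393.0, 278.6], [243.9, 278.6]]
[  232    34   176   244 38205]
84 (np.int64(233), np.int64(407))
104 (np.int64(234), np.int64(406))
124 (np.int64(235), np.int64(405))
144 (np.int64(237), np.int64(403))
164 (np.int64(238), np.int64(402))
184 (np.int64(240), np.int64(400))
204 (np.int64(241), np.int64(399))
224 (np.int64(243), np.int64(398))
244 (np.int64(244), np.int64(396))
264 (np.int64(246), np.int64(393))
t32.5 pos [ 0.446  -0.1897  0.1829] yaw 100.33 q6 -0.73 shift [ 4.07  0.07 11.8 ] roll 0.03 F [-0.4 -0.1  1.1] w -0.0003
lip -1 [[306.5, 347.9]]
lip 1 [[366.3, 320.0]]
catch -1 [[251.1, 298.1]]
catch 1 [[307.6, 275.8]]
```

Call:
{"name": "send_rows", "arguments": {"steps": [-1,-2.6,0,0,0,-1,0,0,4,0,-1,0,0,4,0,-1,0,0,2.5,0,-1,0,0,0.6,0,-1,0,0,0.3,0,-1,0,0,0.2,0,-1,0,0,0,0]}}

```text
clock: 33.4
position: [0.452, -0.2159, 0.0684]
ee_rot: [0.001, 0.64, 0.768, 0.0]
contact_force: [0.3, -0.6, -0.8]
width: -0.0003
gripper_force: 0.0
```

Call:
{"name": "send_rows", "arguments": {"steps": [-1,0,0,0.1,0,-1,0,0,0,0,-1,0,0,0,0]}}

```text
clock: 33.7
position: [0.4515, -0.2159, 0.0667]
ee_rot: [0.0, 0.64, 0.768, 0.0]
contact_force: [-0.0, -0.3, -0.3]
width: -0.0
gripper_force: 0.0
```

Call:
{"name": "send_rows", "arguments": {"steps": [-1,0,0,0.1,0,-1,0,0,0.05,0,-1,0,0,0,0]}}

```text
clock: 34.0
position: [0.4513, -0.2158, 0.065]
ee_rot: [0.0, 0.64, 0.768, 0.0]
contact_force: [-0.5, 1.0, 3.4]
width: 0.0002
gripper_force: 1.6
```

Both ends meet the finger at 65 mm, the closed height. I'll retreat and hand in.

Call:
{"name": "send_rows", "arguments": {"steps": [-1,0,0,-1,0,-1,0,0,-3,0,-1,0,0,-4,0,-1,0,0,-4,0,-1,0,0,0,0,-1,0,0,0,0,-1,0,0,0,0]}}

```text
clock: 34.7
position: [0.4504, -0.2152, 0.1839]
ee_rot: [-0.001, 0.64, 0.768, -0.0]
contact_force: [-0.6, 0.4, -0.1]
width: 0.0003
gripper_force: 0.0
```

```bash
python3 -c "
from rig import *
print(sign_off())"
```

```text
the job is handed in; nothing more can be done
None
```

The small tub stands in the large one and the lid is snapped shut: both ends probed at the closed height of 65 mm. I handed the job in at about 35 s with the gripper clear; no verdict came back.

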